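# Tip the standing offcut over and push it into the corner of the stop board

### The job

The wooden offcut stands on end on the stop board. Without picking it up, tip it over with the fingertips so that it lies on its side on the board, and push it fully home into the corner, ready for sanding: one long side flush along the fence at the back, one end against the end stop on the right. Leave the offcut alone there and do not disturb the other things on the bench.

Things in the scene. Friction and masses are not known exactly. Their poses are not given: they have to be found in the camera images.
- stop_board: Plywood stop board fixed to the bench, 150 mm deep (its x, away from the robot), 240 mm wide (its y, to the left), 18 mm thick, top at z = 18 mm. Origin: centre of its underside. A dark wooden fence along the whole far edge and a dark wooden end stop at the right end, both 24 mm high above the board, form a square corner (see board_corner). Its place and yaw vary.
- board_corner (a point): Inner corner where fence and end stop meet at the board's top surface, at x = 50, y = -98, z = 18 mm in the board's frame, same axes. From it the fence's working face (looks to -x) runs 218 mm along +y, the end stop's working face (looks to +y) runs 75 mm along -x.
- offcut_mid (a point): Centre of the loose plain brown wooden offcut, about 0.08 kg, 45 x 92 x 36 mm along its own x, y, z. At the start it stands on end in the board's left half, clear of the fence: y axis up, z axis roughly to the board's -y (the right), x axis roughly along the board's x, within 0.2 rad. It tips when pushed near its top and slides when pushed low.
- piston: Grey metal piston, 67 mm across and 58 mm high, standing on the bench behind the board; origin at the centre of its underside. Bystander.
- tin: Small red tin, 77 mm across and 77 mm high, standing to the left of the board; origin at the centre of its underside. Bystander.
- tape_measure: Yellow tape measure, 36 x 83 x 70 mm, standing to the right of the vice; origin at its underside. Bystander.
- bearing: Ball bearing, 52 mm across and 15 mm high, lying to the right of the vice; origin at the centre of its underside. Bystander.
- offcut: The same offcut; origin at the centre of one of its 45 x 92 mm faces, axes as above.

How it is judged (in metres and radians):
On the way:
1. the offcut has been tipped over and lies on its side (angle between offcut_mid's own y axis and vertical between 1.5 and 1.64 rad), for 0.2 s.
At the end, for the whole second after the job is handed in: The offcut lies flat on a long side on the stop board, its length along the fence within 0.05 rad, the side within 3 mm of the fence, the end within 3 mm of the end stop, at rest (all of step 1 and angle between the y axis of offcut_mid and the y axis of stop_board, either way round below 0.05 rad and (((angle between offcut_mid's own z axis and vertical below 0.1 rad or angle between offcut_mid's own z axis and vertical above 3.04 rad) and x of offcut_mid in the frame of stop_board above 0.0245 m) or ((angle between offcut_mid's own x axis and vertical below 0.1 rad or angle between offcut_mid's own x axis and vertical above 3.04 rad) and x of offcut_mid in the frame of stop_board above 0.029 m)) and x of offcut_mid in the frame of stop_board below 0.036 m and y of offcut_mid in the frame of stop_board between -0.056 and -0.049 m and z of offcut_mid in the frame of stop_board below 0.044 m and linear speed of offcut below 0.01 m/s); the robot touches nothing.
It fails at once if the offcut is lifted off the board (more than about 13 mm above the height it reaches in tipping, or about 15 mm when lying) (height (world z) of offcut_mid above 0.082 m or (angle between offcut_mid's own y axis and vertical between 1.45 and 1.69 rad and height (world z) of offcut_mid above 0.056 m)).
It fails at once if the offcut falls off the board (height (world z) of offcut_mid below 0.028 m).
It fails at once if another thing on the bench is disturbed (piston, tin, tape measure or bearing moved more than 15 mm) (distance of any of piston, tin, tape_measure, bearing from where it was at the start of the episode above 0.015 m).
It also fails if it takes over 51 s, if anything falls off the work surface, if the arm or the gripper's body presses on something with over 40 N, if the wrist force passes 120 N, or if a joint passes its speed limit or range.

### The arm

A 7-joint arm with a two-finger parallel gripper is mounted at the origin on a cart in front of the work surface, level with it; the furniture and walls round the work are solid. World frame = base frame: x ahead of the robot, y to its left, z up, the work surface at z = 0. Lengths are in mm, angles in rad, forces in N, time in s.
With the tool pointing down it reaches from about 400 to 875 mm from the base axis. Payload 19.3 kg.
Tool frame: the origin (TCP) lies at the centre of the arm's flange, where the gripper is bolted on; the fingertips stand 173 mm ahead of it and the grasp point (between the pads) lies robot.grasp_offset ahead of it (robot.grasp_offset is the distance from the TCP to the grasp point, in mm); z points along the fingers, y is the direction in which the jaws open and shut (so a half turn about z gives the same grasp; the last joint's range is limited). The gripper opens to 85 mm and grips with 20 to 120 N. Pads are 22 mm wide; open, the fingers measure 114 mm over their backs; the gripper's body (76 mm by 85 mm) begins 54 mm behind the grasp point. The pads swing forward as they close: fully open they stand 13 mm farther back than shut.
Start: joints at [-1.358, 0.521, -0.036, 1.599, 0.021, 1.021, -0.113], TCP at [174.423, 600.163, 404.691] pointing down, gripper open.
Joint ranges: [-2.91, 2.91], [-0.3, 2.13], [-1.5, 1.42], [0.17, 2.43], [-1.26, 4.41], [0.16, 1.93], [-2.52, 2.52]. Speed limits (rad/s): [1.89, 1.89, 2.39, 2.39, 3.01, 3.01, 3.01].

### API

Orientations are given as [roll, pitch, yaw] about the fixed x, y, z axes, in that order (R = Rz(yaw) Ry(pitch) Rx(roll)).
In Python, from station import monitor, eyes, ticket, robot gives the robot as it stands.
- The arm moves only by the shell command python3 -m crank 'ROWS' [OPENING] [FORCE]. ROWS is JSON, a list of rows, each a list of 2 entries, a list of its own where there are three numbers: the shift along the tool's x, y, z in mm, then the turn, a rotation vector about the tool's x, y, z in degrees. In form: [[[dx, dy, dz], [ax, ay, az]], ...]. A call has 1 to 20 rows; each row is the pose to reach, as a shift and turn from the pose commanded when the call began, along the tool's axes at that moment; what a row does not reach only later rows make up. A row lasts 1/12 s, in which the tool goes at most 41.7 mm and 7.16 degrees, less where a joint would pass 70% of its speed; a pose out of reach is approached as far as the arm can. A call with a gripper value outside its range is refused whole. OPENING is the opening, from 0 (shut) to 1 (fully open), set as the call begins (- or left out, the last holds). The fingers move at their own pace and stop on an object; FORCE is the grip in N (left out, the last holds). Time passes only in rows, so rows that repeat a pose let the fingers close. It gives the time, the measured TCP pose, the force and the opening at its end, in the units of the state.
- monitor.observe(): the state, without advancing time (a new reading comes with each control period).
- eyes.snapshot(name): name is "scene" or "top" or "wrist"; returns the picture (400x640x3 uint8, red, green, blue); there is no depth.
- eyes.camera_params(name): a dict with "intrinsics" (3x3 intrinsics, pixels), "world_from_camera" (4x4, takes a point from camera to world coordinates). Camera axes: x right, y up, looking along -z (the intrinsics and any distortion apply to the point x, -y, -z); pixel columns grow to the right and rows downward; lengths in mm; the calibration is good to about 2 mm. The wrist camera is an equidistant fisheye: a pixel r from the principal point sees the ray r / f radians off the axis. A picture is of the moment at which its call begins: read the wrist's pose just before it. camera_params takes no time and is no camera call; for the wrist camera it gives the pose at the moment of the call.
- ticket.job_done(): hands the job in, once; it reports no verdict.
The state is a dict: "t": time; "joint_pos": joint angles; "joint_velocities": joint speeds; "effort": joint torques, N m; "tcp_pos": TCP position; "ee_rot": TCP orientation; "wrist_force": force on the tool from outside, world axes, zero at the start; "ft_torque": the same for the moment, N m; "grip_width": opening from 0.0 (shut) to 1.0 (fully open).
Only numpy, scipy, OpenCV 4.12 (cv2) and the standard library are available. Lean on these libraries where they do the work, as an engineer would, in place of code of your own. Each camera call takes 0.05 s, during which the arm holds its last target. There are 200 camera calls.

## Working session

There is one attempt and no reset: what is moved stays moved. The work goes in short steps, Python scripts to look and compute and a shell command to move; the robot and the scene stay as the last step left them, time stands still between calls to the robot, and variables do not carry over. Pictures are saved under pics/ and viewed, about 8 in all and at most 12, crops included, and the job is handed in when it is done.

```bash
mkdir -p pics; ls
python3 - <<'E'
from station import monitor, eyes, ticket, robot
import cv2,numpy as np
s=monitor.observe();print(s['t'],s['tcp_pos'],s['ee_rot'],robot.grasp_offset)
for n in('scene','top'):
    cv2.imwrite(f'pics/{n}0.png',eyes.snapshot(n)[:,:,::-1]);p=eyes.camera_params(n);print(n,np.round(p['intrinsics'],1).tolist(),np.round(p['world_from_camera'],3).tolist(),[k for k in p])
E
```

```text
pics
0.0 [174.36983523 600.0487748  404.15837476] [-3.14053759e+00  7.68326576e-05  2.85885318e+00] 154.70000000000002
scene [[387.3, 0.0, 319.0], [0.0, 387.3, 194.1], [0.0, 0.0, 1.0]] [[0.875, 0.345, -0.34, 167.349], [-0.484, 0.649, -0.587, -256.952], [0.019, 0.678, 0.735, 748.297], [0.0, 0.0, 0.0, 1.0]] ['intrinsics', 'world_from_camera']
top [[468.6, 0.0, 315.8], [0.0, 468.6, 201.4], [0.0, 0.0, 1.0]] [[-0.014, 0.984, -0.177, 256.919], [-1.0, -0.014, -0.001, 257.743], [-0.003, 0.177, 0.984, 1324.007], [0.0, 0.0, 0.0, 1.0]] ['intrinsics', 'world_from_camera']
```

View pics/scene0.png

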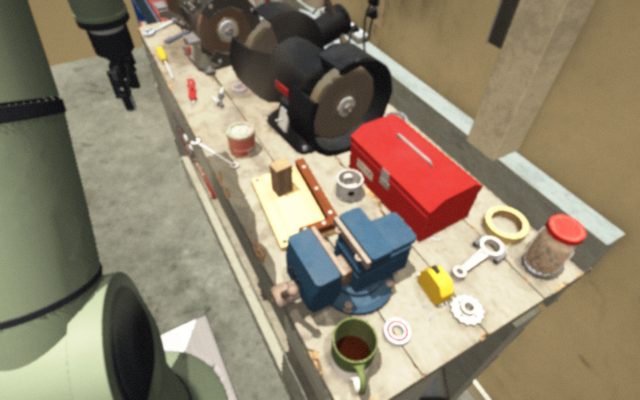

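View pics/top0.png

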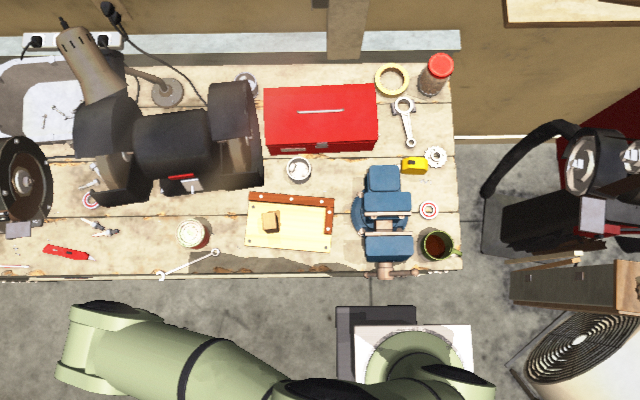

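The scene view shows the offcut upright at about (282,178) on the board. The fence is behind it, the end stop is by the vice, the tin is at left (240,140) and the piston at (350,183). In the top view the board spans about (247–334, 192–250), with the offcut at (270,221). I'll zoom in for the corners.

Run:
```python
import cv2,numpy as np
def crop(f,x0,y0,w,h,k):
    a=cv2.imread(f)[y0:y0+h,x0:x0+w]; a=cv2.resize(a,None,fx=k,fy=k,interpolation=cv2.INTER_CUBIC)
    for i in range(0,w,10):
        cv2.line(a,(i*k,0),(i*k,6),(0,0,255),1); cv2.putText(a,str(x0+i),(i*k,16),0,.35,(0,0,255))
    for i in range(0,h,10):
        cv2.line(a,(0,i*k),(6,i*k),(0,0,255),1); cv2.putText(a,str(y0+i),(8,i*k+4),0,.35,(0,0,255))
    return a
cv2.imwrite('pics/c1.png',crop('pics/top0.png',240,184,100,72,8))
cv2.imwrite('pics/c2.png',crop('pics/scene0.png',245,150,100,100,6))
```

```text
(no output)
```

View pics/c1.png

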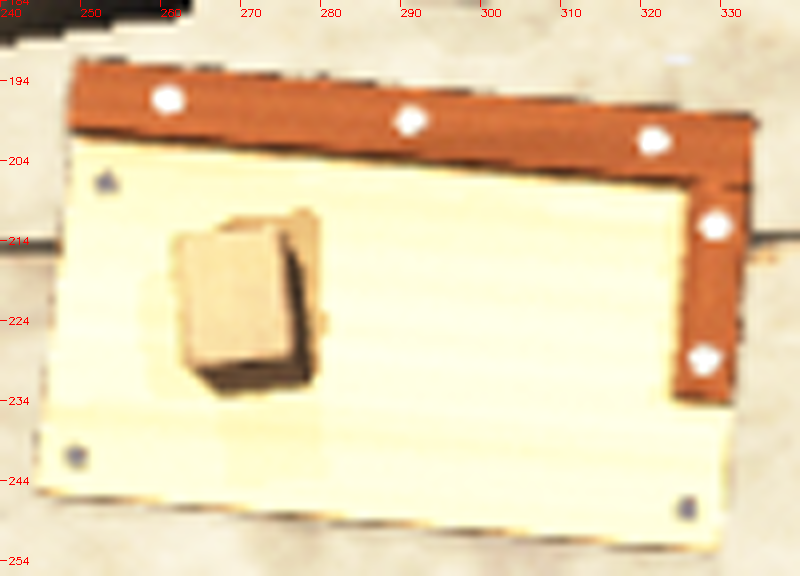

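View pics/c2.png

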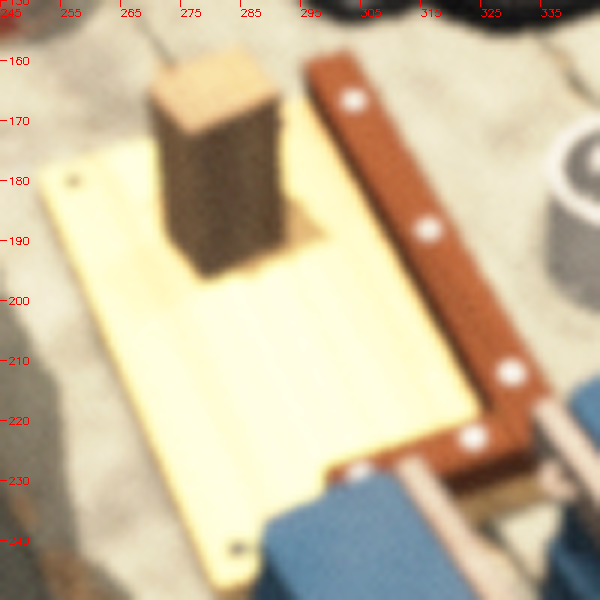

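The crops resolve the board and offcut corners. In the top view the fence runs from (249,191) to (334,198) and the offcut top is about (262–276, 212–229). In the scene view the offcut top is about (270–292, 158–172). I'll fit both poses from the two views.

```bash
cat > h.py <<'E'
import numpy as np, cv2
from station import monitor, eyes
from scipy.optimize import least_squares
from scipy.spatial.transform import Rotation as R
def proj(n,P,p=None):
    p=p or eyes.camera_params(n);T=np.linalg.inv(np.array(p['world_from_camera'],float));K=np.array(p['intrinsics'])
    q=np.atleast_2d(P)@T[:3,:3].T+T[:3,3]; q=q*[1,-1,-1]
    if n=='wrist':
        r=np.linalg.norm(q[:,:2],axis=1);th=np.arctan2(r,q[:,2]);d=q[:,:2]/r[:,None]*th[:,None]
        return np.c_[K[0,0]*d[:,0]+K[0,2],K[1,1]*d[:,1]+K[1,2]]
    q=q@K.T;return q[:,:2]/q[:,2:]
def place(v,P):
    P=np.atleast_2d(np.array(P,float));c,s=np.cos(v[2]),np.sin(v[2])
    return np.c_[v[0]+c*P[:,0]-s*P[:,1],v[1]+s*P[:,0]+c*P[:,1],P[:,2]]
E
python3 - <<'E'
from h import *
f=lambda u,v,x0,y0,k:((u+.5)/k-.5+x0,(v+.5)/k-.5+y0)
T=lambda u,v:f(u,v,240,184,8); S=lambda u,v:f(u,v,245,150,6)
B={'top':[(T(75,58),(75,120,42)),(T(755,118),(75,-120,42)),(T(72,130),(50,120,42)),(T(675,398),(-25,-98,42)),(T(733,402),(-25,-120,42)),(T(38,490),(-75,120,18)),(T(718,548),(-75,-120,18)),(T(690,182),(50,-98,42))],
'scene':[(S(350,50),(75,120,42)),(S(305,68),(50,120,42)),(S(42,172),(-75,120,18)),(S(218,588),(-75,-120,18)),(S(325,470),(-25,-98,42)),(S(484,412),(50,-98,18)),(S(553,402),(75,-120,42))]}
a,b=22.5,18
O={'top':[(T(175,237),(a,b,110)),(T(285,225),(a,-b,110)),(T(295,355),(-a,-b,110)),(T(188,365),(-a,b,110)),(T(313,380),(-a,-b,18)),(T(220,395),(-a,b,18))],
'scene':[(S(150,95),(-a,b,110)),(S(238,48),(a,b,110)),(S(282,97),(a,-b,110)),(S(190,135),(-a,-b,110)),(S(208,278),(-a,-b,18)),(S(165,235),(-a,b,18)),(S(285,245),(a,-b,18))]}
pr={n:eyes.camera_params(n) for n in('top','scene')}
for nm,D in(('board',B),('offcut',O)):
  for cams in(('top',),('scene',),('top','scene')):
    def res(v): return np.concatenate([(proj(n,place(v,[q for _,q in D[n]]),pr[n])-np.array([p for p,_ in D[n]])).ravel() for n in cams])
    r=least_squares(res,[450,300,0],loss='soft_l1');print(nm,cams,np.round(r.x,3),'max res px',np.abs(res(r.x)).max().round(2), np.round(res(r.x),1).reshape(-1,2).tolist() if len(cams)==2 else '')
    if nm=='board':bv=r.x
print('corner',place(bv,[[50,-98,18]]))
# bystanders rough
p=pr['top'];K=p['intrinsics'];M=np.array(p['world_from_camera'])
def ray(u,v,z):
    d=M[:3,:3]@np.array([(u-K[0][2])/K[0][0],-(v-K[1][2])/K[1][1],-1]);c=M[:3,3];return c+d*(z-c[2])/d[2]
for n,u,v,z in(('tin',194,233,77),('piston',298,169,58),('vice jawL',364,228,100),('viceleft',352,205,0)):print(n,ray(u,v,z).round())
s=monitor.observe();print(s['t'],R.from_euler('xyz',s['ee_rot']).as_matrix().round(3).tolist())
E
```

```text
board ('top',) [ 4.34112e+02  3.33697e+02 -1.02000e-01] max res px 0.73 
board ('scene',) [ 4.36204e+02  3.35095e+02 -1.00000e-01] max res px 5.5 
board ('top', 'scene') [ 4.34765e+02  3.34048e+02 -1.03000e-01] max res px 6.1 [[-0.2, -0.3], [0.5, -0.4], [-0.8, -0.6], [-0.5, -0.4], [0.2, -0.2], [-0.5, -0.1], [0.3, 0.4], [-0.1, -0.2], [0.1, -0.3], [-1.1, -1.0], [-1.1, 0.2], [-0.6, 0.2], [-1.6, -0.3], [1.5, 6.1], [3.9, 5.1]]
offcut ('top',) [427.685 381.897 -43.889] max res px 0.87 
offcut ('scene',) [ 428.837  382.234 -100.422] max res px 2.34 
offcut ('top', 'scene') [428.241 381.941 -50.164] max res px 2.48 [[-0.1, -0.9], [-0.2, -1.0], [0.2, -0.3], [-0.1, 0.1], [0.8, 0.6], [-0.4, 0.2], [-1.1, -1.8], [0.2, -0.9], [0.7, -0.7], [-0.2, 0.2], [-0.9, 2.5], [-0.9, 1.1], [1.3, 0.8]]
corner [[474.45036723 231.43651525  18.        ]]
tin [401. 586.  77.]
piston [577. 307.  58.]
vice jawL [405. 133. 100.]
viceleft [484. 155.   0.]
0.1 [[-0.96, 0.279, -0.0], [0.279, 0.96, -0.001], [-0.0, -0.001, -1.0]]
```

The fits are consistent. The board centre is about (434.5, 334) with yaw −0.102. The offcut is at about (428, 382) with yaw about +0.10, so board-relative (−11, 47) and +0.2 rad. The two large scene residuals are corners hidden by the stop or vice. Next I move shut fingers to the offcut's left, aligned with its face.

```bash
python3 -m crank '[[[-284,-88,100],[0,0,-22]],[[-284,-88,100],[0,0,-22]],[[-284,-88,100],[0,0,-22]],[[-284,-88,100],[0,0,-22]],[[-284,-88,100],[0,0,-22]],[[-284,-88,100],[0,0,-22]],[[-284,-88,100],[0,0,-22]],[[-284,-88,100],[0,0,-22]],[[-284,-88,100],[0,0,-22]],[[-284,-88,100],[0,0,-22]],[[-284,-88,100],[0,0,-22]],[[-284,-88,100],[0,0,-22]],[[-284,-88,100],[0,0,-22]],[[-284,-88,100],[0,0,-22]]]' 0
python3 - <<'E'
from h import *
s=monitor.observe();print(s['t'],s['tcp_pos'],s['ee_rot'],s['grip_width'],s['wrist_force'])
p=eyes.camera_params('wrist');im=eyes.snapshot('wrist')[:,:,::-1].copy();cv2.imwrite('pics/w1raw.png',im)
q=[434.6,333.9,-.102];o=[428.2,382,.1];a,b=22.5,18
for P,c in((place(q,[(50,-98,18),(50,120,42),(-75,120,18),(-75,-120,18),(50,-98,42),(-25,-98,42)]),(255,0,255)),(place(o,[(x,y,z) for x in(-a,a) for y in(-b,b) for z in(18,110)]),(255,0,0))):
    for u in proj('wrist',P,p): 
        cv2.circle(im,tuple(int(t) for t in u),3,c,1)
cv2.imwrite('pics/w1.png',im)
E
```

```text
t: 1.27
tcp_pos: [421.8, 437.1, 305.0]
ee_rot: [3.141, 0.0, -3.039]
wrist_force: [0.6, 0.6, -0.5]
grip_width: 0.002
1.2667 [421.84803563 437.08171233 304.99285669] [ 3.14117680e+00  1.67844453e-04 -3.03906054e+00] 0.002118601478119905 [ 0.64551994  0.59157759 -0.45268336]
```

View pics/w1.png

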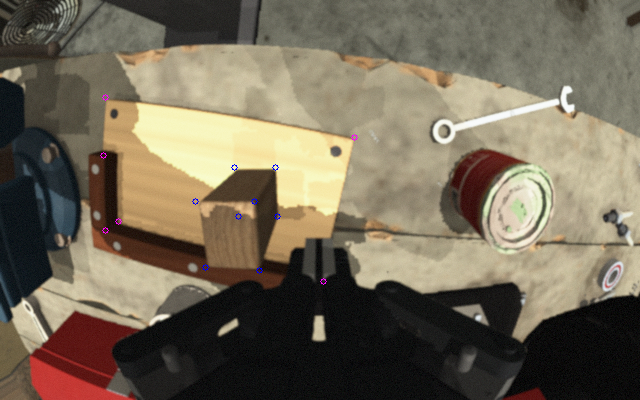

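The prediction overlays the board well: its corners fall on the purple marks, and the offcut's top face matches within about 6 px around (204–262, 203–268). The tips are to the offcut's right in the image, near (318,240), and clear of it. I'll lower to z≈95 and push near the top.

```bash
python3 -m crank '[[[0,0,37],[0,0,0]],[[0,0,37],[0,0,0]],[[0,-12,37],[0,0,0]],[[0,-16,37],[0,0,0]],[[0,-20,37],[0,0,0]],[[0,-24,37],[0,0,0]],[[0,-28,37],[0,0,0]],[[0,-32,37],[0,0,0]],[[0,-36,37],[0,0,0]],[[0,-40,37],[0,0,0]],[[0,-44,37],[0,0,0]],[[0,-48,37],[0,0,0]],[[0,-52,37],[0,0,0]]]'
python3 - <<'E'
from h import *
s=monitor.observe();print(s['t'],s['tcp_pos'],s['wrist_force'])
ims=[cv2.resize(eyes.snapshot('scene')[130:260,220:370],None,fx=3,fy=3),cv2.resize(eyes.snapshot('top')[180:260,230:345],None,fx=3,fy=3)]
h=max(i.shape[0] for i in ims);cv2.imwrite('pics/m2.png',np.hstack([cv2.copyMakeBorder(i,0,h-i.shape[0],0,0,0) for i in ims])[:,:,::-1])
E
```

```text
t: 2.4
tcp_pos: [427.9, 384.2, 267.6]
ee_rot: [-3.141, -0.0, -3.041]
wrist_force: [-0.8, 0.1, -0.1]
grip_width: -0.003
2.4 [427.86713039 384.22636755 267.64212789] [-0.75427453  0.07913466 -0.09685394]
```

View pics/m2.png

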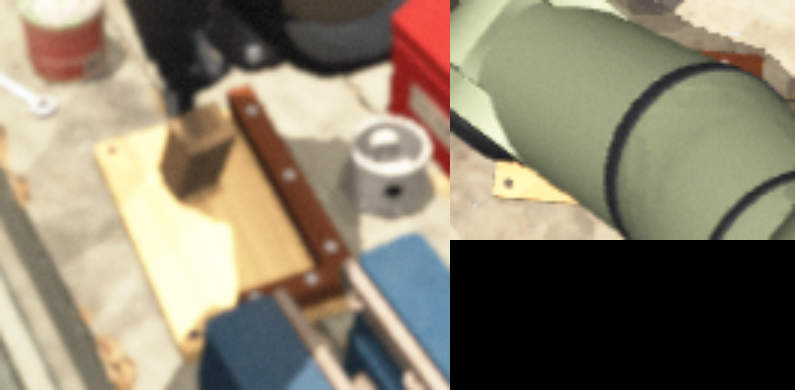

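The offcut is tilting to the right: in the scene view its top is at (200,125) and its foot at (190,190) in the crop. The fingertip is behind it. I'll continue past balance.

```bash
python3 -m crank '[[[0,-4,0],[0,0,0]],[[0,-8,0],[0,0,0]],[[0,-12,0],[0,0,0]],[[0,-15,0],[0,0,0]],[[0,-18,0],[0,0,0]],[[0,-21,0],[0,0,0]],[[0,-24,0],[0,0,0]],[[0,-24,0],[0,0,0]],[[0,-24,0],[0,0,0]],[[0,-24,0],[0,0,0]],[[0,-24,0],[0,0,0]],[[0,-24,0],[0,0,0]]]'
python3 - <<'E'
from h import *
s=monitor.observe();print(s['t'],s['tcp_pos'],s['wrist_force'])
im=cv2.resize(eyes.snapshot('scene')[140:250,230:350],None,fx=4,fy=4)
w=eyes.snapshot('wrist');cv2.imwrite('pics/w3.png',w[:,:,::-1])
w=cv2.resize(w[60:320,40:360],None,fx=1.0,fy=1.0)
h=max(im.shape[0],w.shape[0]);cv2.imwrite('pics/m3.png',np.hstack([cv2.copyMakeBorder(i,0,h-i.shape[0],0,0,0) for i in (im,w)])[:,:,::-1])
E
```

```text
t: 3.5
tcp_pos: [430.2, 360.9, 267.7]
ee_rot: [3.142, -0.0, -3.04]
wrist_force: [-0.1, -0.0, -0.0]
grip_width: -0.003
3.5 [430.19863905 360.94108891 267.68806492] [-0.05314836 -0.02844369 -0.0136797 ]
```

View pics/m3.png

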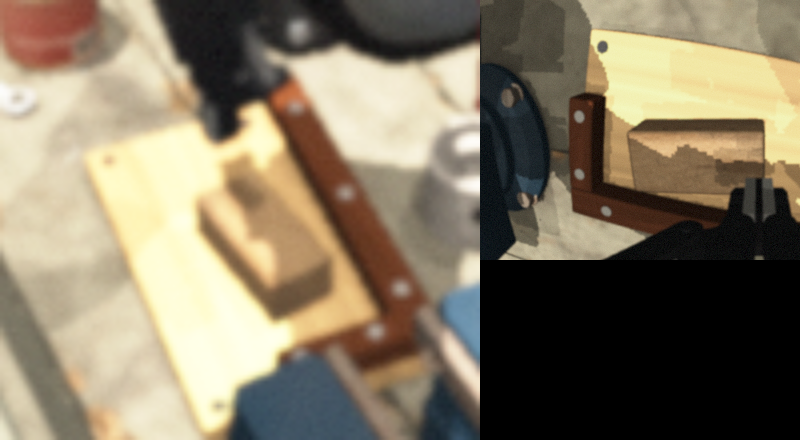

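It now lies on its side, spanning (200–330, 175–315) in the scene crop and nearly parallel to the fence. In the wrist view its top-face corners are near (190,193), (197,252) and (324,192). I'll fit its pose.

Run:
```python
from h import *
S=lambda u,v:((u+.5)/4-.5+230,(v+.5)/4-.5+140)
a,b=22.5,46
D={'scene':[(S(199,203),(-a,b,54)),(S(275,290),(-a,-b,54)),(S(330,258),(a,-b,54)),(S(278,317),(-a,-b,18))],
'wrist':[((190,193),(-a,-b,54)),((197,252),(a,-b,54)),((324,190),(-a,b,54)),((190+6,181),(-a,-b,18)),((323,180),(-a,b,18))]}
pr={n:eyes.camera_params(n) for n in D}
for cams in(('wrist',),('scene',),('wrist','scene')):
    res=lambda v:np.concatenate([(proj(n,place(v,[q for _,q in D[n]]),pr[n])-np.array([p for p,_ in D[n]])).ravel() for n in cams])
    r=least_squares(res,[430,318,0],loss='soft_l1');v=r.x;d=v[:2]-[434.6,333.9];y=-.102
    print(cams,v.round(3),'res',np.round(res(v),1).tolist(),'board',d@[np.cos(y),np.sin(y)],d@[-np.sin(y),np.cos(y)],v[2]-y)
```

```text
('wrist',) [4.35070e+02 3.18166e+02 1.21000e-01] res [-5.6, 0.5, -2.2, 2.4, 0.4, 0.5, 6.9, -1.2, 0.5, -3.4] board 2.069386250241065 -15.604364875887374 0.2225981826109568
('scene',) [4.37122e+02 3.18196e+02 9.70000e-02] res [-0.9, -2.1, 0.1, -0.1, 2.3, -0.1, -0.4, 2.8] board 4.108354388887188 -15.365972378658293 0.1986893656806346
('wrist', 'scene') [4.35144e+02 3.18168e+02 1.21000e-01] res [-5.6, 0.7, -2.2, 2.5, 0.4, 0.6, 6.9, -1.1, 0.5, -3.4, -1.9, -1.5, -0.1, 0.2, 1.8, -0.1, -0.6, 3.1] board 2.1429384396370903 -15.594625550016248 0.22314079965961914
```

The lying pose is about (2, −15) in board coordinates with yaw +0.2, as expected. Next I line the tool up with the board, part the fingers, come down in front of the offcut and push toward the fence.

```bash
python3 -m crank '[[[65,-30,0],[0,0,11.7]],[[65,-30,0],[0,0,11.7]],[[65,-30,0],[0,0,11.7]],[[65,-30,0],[0,0,11.7]],[[65,-30,35],[0,0,11.7]],[[65,-30,55],[0,0,11.7]],[[65,-30,68],[0,0,11.7]],[[65,-30,68],[0,0,11.7]],[[65,-30,68],[0,0,11.7]],[[65,-30,68],[0,0,11.7]]]' 0.6
python3 - <<'E'
from h import *
s=monitor.observe();p=s['tcp_pos'];d=p[:2]-np.array([434.6,333.9]);y=-.102
print('board',d@[np.cos(y),np.sin(y)],d@[-np.sin(y),np.cos(y)],s['ee_rot'][2],np.pi-.102,s['grip_width'])
E
```

```text
t: 4.43
tcp_pos: [369.2, 324.7, 200.4]
ee_rot: [3.141, 0.001, 3.039]
wrist_force: [0.7, 0.3, 1.1]
grip_width: 0.598
board -64.15963920957192 -15.779963436776963 3.03862525504528 3.0395926535897932 0.5979786895385792
```

```bash
python3 -m crank '[[[-8,0,0],[0,0,0]],[[-12,0,0],[0,0,0]],[[-16,0,0],[0,0,0]],[[-20,0,0],[0,0,0]],[[-24,0,0],[0,0,0]],[[-28,0,0],[0,0,0]],[[-32,0,0],[0,0,0]],[[-36,0,0],[0,0,0]],[[-40,0,0],[0,0,0]],[[-43,0,0],[0,0,0]],[[-46,0,0],[0,0,0]],[[-49,0,0],[0,0,0]],[[-52,0,0],[0,0,0]],[[-52,0,0],[0,0,0]]]'; python3 -m crank '[[[-2,0,0],[0,0,0]],[[-4,0,0],[0,0,0]],[[-5,0,0],[0,0,0]],[[-5,0,0],[0,0,0]]]'
```

```text
t: 5.6
tcp_pos: [420.9, 318.9, 199.7]
ee_rot: [3.142, 0.0, 3.038]
wrist_force: [0.2, -0.1, 0.3]
grip_width: 0.6
t: 5.93
tcp_pos: [425.5, 318.5, 199.7]
ee_rot: [3.142, 0.0, 3.038]
wrist_force: [-0.7, -0.3, -0.3]
grip_width: 0.6
```

```bash
python3 -m crank '[[[-1,0,0],[0,0,0]],[[-2,0,0],[0,0,0]],[[-2,0,0],[0,0,0]]]'
```

```text
t: 6.18
tcp_pos: [427.4, 318.3, 199.7]
ee_rot: [-3.142, 0.0, 3.039]
wrist_force: [0.9, 0.4, 0.3]
grip_width: 0.603
```

```bash
for i in 1; do python3 -m crank '[[[-1,0,0],[0,0,0]],[[-1,0,0],[0,0,0]],[[-1,0,0],[0,0,0]]]'; done; python3 -m crank '[[[-1,0,0],[0,0,0]],[[-1,0,0],[0,0,0]],[[-1,0,0],[0,0,0]]]'
```

```text
t: 6.43
tcp_pos: [428.3, 318.2, 199.7]
ee_rot: [-3.142, 0.0, 3.038]
wrist_force: [0.4, 0.1, -0.2]
grip_width: 0.599
t: 6.68
tcp_pos: [428.9, 318.1, 199.6]
ee_rot: [-3.141, -0.001, 3.039]
wrist_force: [-5.0, -0.5, 2.4]
grip_width: 0.603
```

Run:
```python
from h import *
s=monitor.observe();p=s['tcp_pos'];d=p[:2]-np.array([434.6,333.9]);y=-.102
print('board',d@[np.cos(y),np.sin(y)],d@[-np.sin(y),np.cos(y)],s['ee_rot'][2],s['wrist_force'])
im=cv2.resize(eyes.snapshot('scene')[150:240,250:350],None,fx=4.5,fy=4.5)
w=eyes.snapshot('wrist')[60:320,20:350]
h=max(im.shape[0],w.shape[0]);cv2.imwrite('pics/m4.png',np.hstack([cv2.copyMakeBorder(i,0,h-i.shape[0],0,0,0) for i in (im,w)])[:,:,::-1])
```

```text
board -4.017835367391878 -16.253163926540434 3.038860443633681 [-4.95840541 -0.46647738  2.39556653]
```

View pics/m4.png

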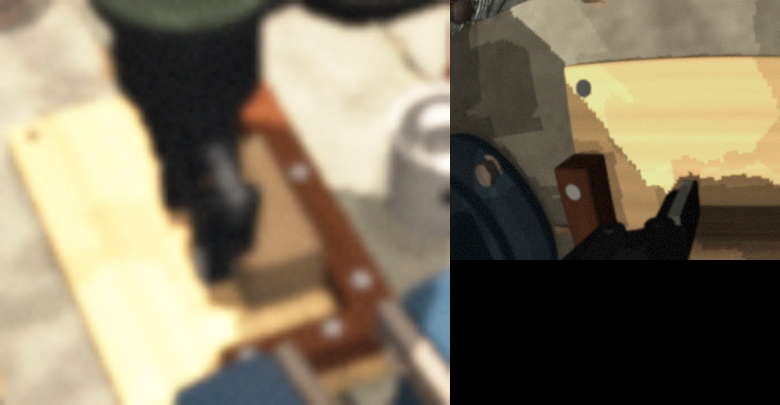

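The push built to 5 N, so the long side is flush on the fence; the scene crop shows the offcut parallel along it, right end short of the stop. The finger front also agrees with the geometry. Next I go up and over to the left end, fingers shut.

```bash
python3 -m crank '[[[15,0,0],[0,0,0]],[[15,0,-40],[0,0,0]],[[15,0,-70],[0,0,0]],[[-10,40,-70],[0,0,0]],[[-31,82,-70],[0,0,0]],[[-31,82,-70],[0,0,0]],[[-31,82,-70],[0,0,0]],[[-31,82,-35],[0,0,0]],[[-31,82,-10],[0,0,0]],[[-31,82,-3],[0,0,0]],[[-31,82,-3],[0,0,0]],[[-31,82,-3],[0,0,0]]]' 0
python3 - <<'E'
from h import *
s=monitor.observe();p=s['tcp_pos'];d=p[:2]-np.array([434.6,333.9]);y=-.102
print('board',d@[np.cos(y),np.sin(y)],d@[-np.sin(y),np.cos(y)],s['ee_rot'][2],s['wrist_force'],p[2])
E
```

```text
t: 7.78
tcp_pos: [468.8, 396.3, 203.4]
ee_rot: [-3.142, 0.0, 3.038]
wrist_force: [0.3, -0.2, 0.0]
grip_width: -0.001
board 27.63594797191294 65.58432168896387 3.0382080944804244 [ 0.28915255 -0.15112981  0.00914169] 203.40723932927924
```

```bash
python3 -m crank '[[[0,-8,0],[0,0,0]],[[0,-13,0],[0,0,0]],[[0,-17,0],[0,0,0]],[[0,-20,0],[0,0,0]],[[0,-23,0],[0,0,0]],[[0,-26,0],[0,0,0]],[[0,-29,0],[0,0,0]],[[0,-32,0],[0,0,0]],[[0,-35,0],[0,0,0]],[[0,-38,0],[0,0,0]],[[0,-41,0],[0,0,0]],[[0,-44,0],[0,0,0]],[[0,-47,0],[0,0,0]],[[0,-50,0],[0,0,0]],[[0,-50,0],[0,0,0]],[[0,-50,0],[0,0,0]]]'; python3 -m crank '[[[0,-1,0],[0,0,0]],[[0,-2,0],[0,0,0]],[[0,-3,0],[0,0,0]],[[0,-3,0],[0,0,0]]]'
```

```text
t: 9.12
tcp_pos: [463.4, 346.5, 202.6]
ee_rot: [-3.141, -0.0, 3.038]
wrist_force: [-0.1, 0.3, 0.0]
grip_width: 0.002
t: 9.45
tcp_pos: [463.1, 343.6, 202.7]
ee_rot: [-3.141, -0.0, 3.039]
wrist_force: [-0.2, -0.1, 0.0]
grip_width: 0.002
```

```bash
python3 -m crank '[[[0,-1,0],[0,0,0]],[[0,-2,0],[0,0,0]],[[0,-2,0],[0,0,0]]]'; python3 -m crank '[[[0,-1,0],[0,0,0]],[[0,-2,0],[0,0,0]],[[0,-2,0],[0,0,0]]]'
python3 - <<'E'
from h import *
s=monitor.observe();p=s['tcp_pos'];d=p[:2]-np.array([434.6,333.9]);y=-.102
print('board',d@[np.cos(y),np.sin(y)],d@[-np.sin(y),np.cos(y)],s['wrist_force'])
im=cv2.resize(eyes.snapshot('scene')[150:240,250:350],None,fx=4.5,fy=4.5)
w=eyes.snapshot('wrist')[60:320,20:350]
h=max(im.shape[0],w.shape[0]);cv2.imwrite('pics/m5.png',np.hstack([cv2.copyMakeBorder(i,0,h-i.shape[0],0,0,0) for i in (im,w)])[:,:,::-1])
E
```

```text
t: 9.7
tcp_pos: [462.9, 341.5, 202.7]
ee_rot: [-3.141, -0.0, 3.038]
wrist_force: [-0.6, 0.2, 0.8]
grip_width: 0.001
t: 9.95
tcp_pos: [462.7, 340.1, 202.8]
ee_rot: [3.141, 0.0, 3.039]
wrist_force: [0.5, 3.2, -0.5]
grip_width: 0.002
board 27.298870837261866 8.992788266475998 [ 0.50385933  3.18433089 -0.48361347]
```

View pics/m5.png

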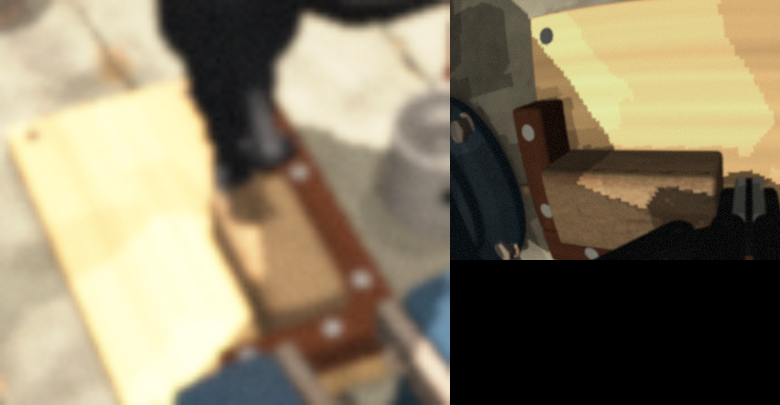

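Contact came at board y≈9, as predicted (−6 plus half the finger thickness), and the picture shows the right end on the stop. I'll press a touch more, then square it once from the front.

```bash
python3 -m crank '[[[0,-1,0],[0,0,0]],[[0,-1,0],[0,0,0]]]'; python3 -m crank '[[[0,12,0],[0,0,0]],[[0,12,-35],[0,0,0]],[[0,12,-70],[0,0,0]],[[35,-20,-70],[0,0,0]],[[50,-58,-70],[0,0,0]],[[50,-58,-70],[0,0,0]],[[50,-58,-70],[0,0,0]],[[50,-58,-35],[0,0,0]],[[50,-58,-10],[0,0,0]],[[50,-58,2],[0,0,0]],[[50,-58,2],[0,0,0]],[[50,-58,2],[0,0,0]]]' 0.35;  python3 - <<'E'
from h import *
s=monitor.observe();p=s['tcp_pos'];d=p[:2]-np.array([434.6,333.9]);y=-.102
print('board',d@[np.cos(y),np.sin(y)],d@[-np.sin(y),np.cos(y)],s['wrist_force'],p[2])
E
```

```text
t: 10.22
tcp_pos: [462.6, 339.7, 203.0]
ee_rot: [3.14, 0.001, 3.039]
wrist_force: [-0.4, 8.5, 0.8]
grip_width: -0.0
t: 11.22
tcp_pos: [407.1, 286.7, 200.4]
ee_rot: [-3.141, -0.001, 3.039]
wrist_force: [-0.5, 0.0, 0.5]
grip_width: 0.351
board -22.52358164461149 -49.729152366103975 [-0.45379178  0.04730555  0.49960645] 200.35903665430638
```

```bash
python3 -m crank '[[[-4,0,0],[0,0,0]],[[-7,0,0],[0,0,0]],[[-10,0,0],[0,0,0]],[[-12,0,0],[0,0,0]],[[-14,0,0],[0,0,0]],[[-16,0,0],[0,0,0]],[[-17,0,0],[0,0,0]],[[-17,0,0],[0,0,0]]]'; python3 -m crank '[[[-1,0,0],[0,0,0]],[[-2,0,0],[0,0,0]],[[-2,0,0],[0,0,0]]]'
```

```text
t: 11.88
tcp_pos: [424.0, 284.4, 200.8]
ee_rot: [3.142, 0.0, 3.038]
wrist_force: [-0.1, 0.2, -0.2]
grip_width: 0.349
t: 12.13
tcp_pos: [425.5, 284.3, 200.6]
ee_rot: [-3.141, -0.001, 3.039]
wrist_force: [-2.8, 0.6, 1.5]
grip_width: 0.346
```

It's seated at the same board x (−4.0) as before, so it's still flush. One more millimetre of pressure, then retreat and check.

```bash
python3 -m crank '[[[-1,0,0],[0,0,0]],[[-1,0,0],[0,0,0]]]'; python3 -m crank '[[[8,0,0],[0,0,0]],[[18,0,0],[0,0,0]],[[18,0,-40],[0,0,0]],[[18,0,-80],[0,0,0]],[[18,40,-120],[0,0,0]],[[18,80,-150],[0,0,0]],[[18,120,-150],[0,0,0]],[[18,160,-150],[0,0,0]],[[0,200,-150],[0,0,0]],[[0,200,-150],[0,0,0]],[[0,200,-150],[0,0,0]],[[0,200,-150],[0,0,0]]]'
python3 - <<'E'
from h import *
K=lambda a,k:cv2.resize(a,None,fx=k,fy=k,interpolation=cv2.INTER_CUBIC)
im=K(eyes.snapshot('scene')[160:240,270:345],5)
p=eyes.camera_params('wrist');w0=eyes.snapshot('wrist');cv2.imwrite('pics/wf.png',w0[:,:,::-1])
c=proj('wrist',place([434.6,333.9,-.102],[[28,-52,54]]),p)[0];print(c)
x,y=[int(max(0,v)) for v in c-[45,40]];w=K(w0[y:y+80,x:x+80],5);print(x,y,w.shape)
h=400;cv2.imwrite('pics/m6.png',np.hstack([cv2.copyMakeBorder(i,0,h-i.shape[0],0,0,0) for i in (im,w)])[:,:,::-1])
E
```

```text
t: 12.3
tcp_pos: [425.8, 284.3, 200.6]
ee_rot: [-3.141, -0.002, 3.039]
wrist_force: [-10.2, 1.7, 6.4]
grip_width: 0.346
t: 13.3
tcp_pos: [446.5, 483.7, 349.8]
ee_rot: [-3.141, -0.0, 3.04]
wrist_force: [0.7, -1.2, -0.0]
grip_width: 0.347
[129.72340593 218.28577616]
84 178 (400, 400, 3)
```

View pics/m6.png

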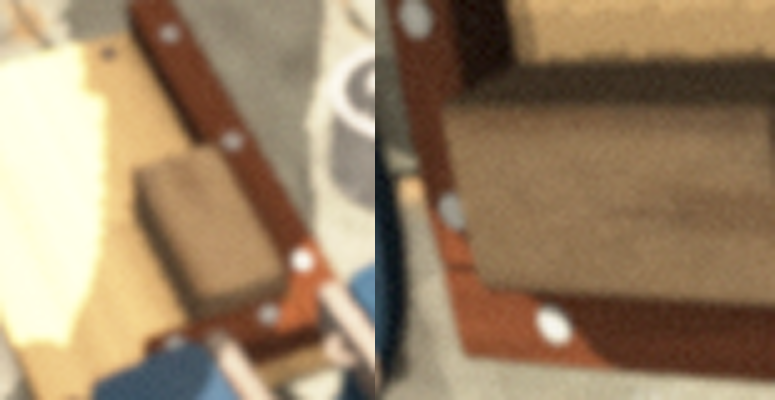

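```bash
python3 -c "
from station import ticket,monitor
print(monitor.observe()['wrist_force'],ticket.job_done())"
```

```text
the job is handed in; nothing more can be done
[-0.00635839 -0.07562919 -0.16444733] None
```

The offcut is tipped onto its side and pushed into the corner of the stop board, and I handed the job in at about 13.4 s. No verdict was reported.

- **What I did:** I tipped it to the right with shut fingertips near its top. I then pushed it to the fence with two fingers from the front, slid it to the end stop from its left end, and squared it once more from the front.
- **Fence:** The two front pushes stopped at the same place, about −4 mm in board x. I had predicted −6 mm, which is within my calibration error. The last push built to about 10 N.
- **End stop:** Contact came at about 9 mm in board y against a predicted 8.5 mm, and built to about 8.5 N.
- **Final view:** The offcut lies flat and parallel in the corner with no visible gap. The arm is well clear and the wrist force is about zero.
- **Bystanders:** Nothing I did came close to the tin, piston, tape measure or bearing, but I did not re-measure their positions.
- **Disagreements:**
  - Two hidden board corners in the scene view did not fit (5–6 px), so the board fit relied mostly on the top view.
  - After tipping, some wrist-view corner picks of the offcut were off by up to 7 px.
  - I did not do a separate camera fit of the final pose. "Fully home" rests on the contact checks and the last picture.

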